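# Find the stamped specimen crate and push it to the dispatch line

### The job

One of the two blue-lidded specimen crates has a green stamp underneath. First with the crate on the robot's left, then with the one on its right, press down on the finger tray at its near end to tip it up by at least 45 degrees, keep it there for about a second so that the underside can be seen from the front, and let it down flat again where it stands. Then push the stamped crate forward until its far end is over the yellow dispatch line, roughly square to it; leave the other crate and everything else where it stands, and never pick anything up.

Things in the scene. Friction and masses are not known exactly. Their poses are not given: they have to be found in the camera images.
- crate_a: closed white specimen crate, blue lid, one of two alike from outside. Footprint 130 (its x) x 120 (its y) mm, 90 mm high, 0.3 to 0.45 kg, loose. Origin: centre of the footprint; z up, x towards its far end. A finger tray (see its _tray point) sticks out of its near (-x) end. The whole crate can be pushed along the bench by the outer face of the tray's lip, at x = -112 mm, 77 to 91 mm above the bench.
- crate_b: closed white specimen crate, blue lid, one of two alike from outside. Footprint 130 (its x) x 120 (its y) mm, 90 mm high, 0.3 to 0.45 kg, loose. Origin: centre of the footprint; z up, x towards its far end. A finger tray (see its _tray point) sticks out of its near (-x) end. The whole crate can be pushed along the bench by the outer face of the tray's lip, at x = -112 mm, 77 to 91 mm above the bench.
- stamp (a point): centre of the round green stamp (88 mm across) on the underside of one of the crates: a recessed floor between the side skirts that slopes up 18 degrees from the heel to the open far end. It lies at x = 12, y = 0, z = 26 mm in the frame of the stamped crate. Seen only while that crate is tipped.
- crate_a_heel (a point): middle of the bottom edge that crate_a tips about: its near end, x = -65, y = 0, z = 0 mm in its frame
- crate_b_heel (a point): middle of the bottom edge that crate_b tips about: its near end, x = -65, y = 0, z = 0 mm in its frame
- crate_a_tray (a point): press point in the finger tray of crate_a, on its floor at x = -93, z = 82 mm. Blue channel 90 mm wide (y), floor 5 mm thick, x = -65 to -107; lid edge (90 high) inside, lip (to -112, 91 high) outside. Pressing down here with 5 to 13 N tips the crate about its heel, far end up; follow the arc. The tray meets the bench at about 59 degrees; let go, the crate falls back flat.
- crate_b_tray (a point): press point in the finger tray of crate_b, on its floor at x = -93, z = 82 mm. Blue channel 90 mm wide (y), floor 5 mm thick, x = -65 to -107; lid edge (90 high) inside, lip (to -112, 91 high) outside. Pressing down here with 5 to 13 N tips the crate about its heel, far end up; follow the arc. The tray meets the bench at about 59 degrees; let go, the crate falls back flat.
- crate_a_far (a point): middle of the bottom edge of the far end of crate_a, x = 65, y = 0, z = 0 mm in its frame
- crate_b_far (a point): middle of the bottom edge of the far end of crate_b, x = 65, y = 0, z = 0 mm in its frame
- line: yellow dispatch line, a flat tape 50 mm wide (its x) and 620 mm long (its y) on the bench beyond the crates, fixed, nothing to bump into. Origin: its centre; x points away from the robot across it, y to the robot's left along it. The crates start short of it, one on either side of its middle.
- pot (a point): centre of a small lidded sample pot, 44 mm across, 60 mm high, loose, standing between the crates; leave it alone
- sanitiser (a point): centre of a bottle of hand sanitiser, 56 mm across, 130 mm high, loose, at the robot's left; leave it alone
- mouse (a point): centre of a black computer mouse, 100 x 58 x 32 mm, loose, on a blue pad at the robot's right; leave it alone
Things that resemble listed ones, but are neither listed nor needed, are in the scene too. Leave any grey look-alike of the crate_a alone. Leave any pink look-alike of the crate_b alone.

How it is judged (in metres and radians):
On the way, in this order (a step that is already met when the one before it is completed fails the run):
1. the left crate is tipped up by 40 degrees or more, the right one flat (((y of crate_a in the frame of line above 0 m and angle between crate_a's own z axis and vertical above 0.7 rad and angle between crate_b's own z axis and vertical below 0.06 rad) or (y of crate_b in the frame of line above 0 m and angle between crate_b's own z axis and vertical above 0.7 rad and angle between crate_a's own z axis and vertical below 0.06 rad)) and x of crate_a_heel in the frame of line below -0.155 m), for 0.4 s.
2. both crates stand flat again (angle between each of crate_a, crate_b's own z axis and vertical below 0.06 rad), for 0.2 s.
3. the right crate is tipped up by 40 degrees or more, the left one flat, the stamped crate still short of the line (((y of crate_a in the frame of line above 0 m and angle between crate_b's own z axis and vertical above 0.7 rad and angle between crate_a's own z axis and vertical below 0.06 rad) or (y of crate_b in the frame of line above 0 m and angle between crate_a's own z axis and vertical above 0.7 rad and angle between crate_b's own z axis and vertical below 0.06 rad)) and x of crate_a_heel in the frame of line below -0.155 m), for 0.4 s.
4. both crates stand flat again, the stamped one still short of the line (all of step 2 and x of crate_a_heel in the frame of line below -0.155 m), for 0.2 s.
At the end, for the whole second after the job is handed in: The middle of the stamped crate's far bottom edge lies within 25 mm of the centre (that is, over any part) of the 50 mm wide yellow line, between its ends, the crate within 20 degrees of square to it; both crates stand flat and still, and the unstamped crate is within 60 mm of where it started (all of step 2 and x of crate_a_far in the frame of line between -0.025 and 0.025 m and y of crate_a_far in the frame of line between -0.31 and 0.31 m and x of crate_a_heel in the frame of line below -0.06 m and angle between the x axis of crate_a and the x axis of line, either way round below 0.35 rad and distance of crate_b from where it was at the start of the episode below 0.06 m and linear speed of each of crate_a, crate_b below 0.02 m/s); the robot touches nothing.
It fails at once if the sample pot is moved more than 30 mm (distance of pot from where it was at the start of the episode above 0.03 m).
It fails at once if the sanitiser bottle is moved more than 30 mm (distance of sanitiser from where it was at the start of the episode above 0.03 m).
It fails at once if the computer mouse is moved more than 30 mm (distance of mouse from where it was at the start of the episode above 0.03 m).
It fails at once if a crate is lifted: the heel it tips about rises more than 30 mm off the bench (height (world z) of any of crate_a_heel, crate_b_heel above 0.03 m).
It fails at once if a crate is overturned (tipped past 75 degrees) (angle between any of crate_a, crate_b's own z axis and vertical above 1.31 rad).
It also fails if it takes over 72 s, if anything falls off the work surface, if the arm or the gripper's body presses on something with over 40 N, if the wrist force passes 120 N, or if a joint passes its speed limit or range.

### The arm

A 7-joint arm with a two-finger parallel gripper is mounted at the origin on the work surface. World frame = base frame: x ahead of the robot, y to its left, z up, the work surface at z = 0. Lengths are in mm, angles in rad, forces in N, time in s.
With the tool pointing down it reaches from about 400 to 875 mm from the base axis. Payload 4.4 kg.
Tool frame: the origin (TCP) lies on the centre line of the jaws, within the pads' length; the fingertips stand 25 mm ahead of it and the grasp point (between the pads) lies 6 mm ahead of it; x points along the fingers, y is the direction in which the jaws open and shut, and the axes are right-handed (so a half turn about x gives the same grasp; the last joint's range is limited). The gripper opens to 85 mm and grips with 20 to 120 N. Pads are 22 mm wide; open, the fingers measure 114 mm over their backs; the gripper's body (76 mm by 85 mm) begins 54 mm behind the grasp point. The pads swing forward as they close: fully open they stand 13 mm farther back than shut.
Start: joints at [1.105, 0.628, 0.038, 1.517, -0.027, 0.996, -0.02], TCP at [253.029, -598.743, 256.313] pointing down, gripper open.
Joint ranges: [-3.06, 3.06], [-0.37, 2.12], [-1.25, 1.32], [0.18, 2.47], [-1.1, 4.24], [0.23, 1.98], [-2.94, 2.94]. Speed limits (rad/s): [2.57, 2.57, 3.14, 3.14, 3.14, 3.14, 3.14].

### API

Orientations are given as [roll, pitch, yaw] about the fixed x, y, z axes, in that order (R = Rz(yaw) Ry(pitch) Rx(roll)).
In Python, from cell import * gives the robot as it stands. The module is installed in compiled form; this text tells all that it offers.
- The arm moves only by the tool jog_arm, never from a script. Its argument "series" is a list of rows, each a list of 3 entries, a list of its own where there are three numbers: the turn, a rotation vector about the tool's x, y, z in degrees, then the shift along the tool's x, y, z in mm, then the gripper's target within -1 to 1 (shut at 1, half-way at 0, fully open at -1). In form: [[[rx, ry, rz], [dx, dy, dz], hand], ...]. A call has 1 to 8 rows; each row shifts and turns the commanded pose from where the row before left it, along the tool's axes as they then stand; what a row does not reach is not made up. A row lasts 1/8 s, in which the tool goes at most 62.5 mm and 10.7 degrees, less where a joint would pass 70% of its speed; a pose out of reach is approached as far as the arm can. A call is refused whole if a number of a shift passes 62.5 or a number of a turn 10.7, either way. A call with a gripper value outside its range is refused whole. The fingers move at their own pace and stop on an object; the grip force is fixed at half the most. Time passes only in rows, so rows that do not move let the fingers close. It gives the time, the measured TCP pose, the force and the opening at its end, in the units of the state.
- read_state(): the state, without advancing time (a new reading comes with each control period).
- get_image(name): name is "scene" or "top"; returns a dict with "img" (384x512x3 uint8, red, green, blue), "range_z" (384x512 float32, mm along the optical axis (not along the pixel's ray), 0 where there is no reading), "fovy" (degrees; the focal length in pixels is half the picture's height over the tangent of half this angle, whatever the lens; pixels are square), "cx", "cy" (the principal point, pixels), "k1" (the pictures are not rectified: a ray, as slopes to the right and down, at radius r is drawn at 1 + k1 r^2 times it, then the intrinsics apply), "cam_to_world" (4x4, takes a point from camera to world coordinates). Camera axes: x right, y up, looking along -z (the intrinsics and any distortion apply to the point x, -y, -z); pixel columns grow to the right and rows downward; lengths in mm; the calibration is good to about 2 mm. A picture is of the moment at which its call begins.
- finish_job(): hands the job in, once; it reports no verdict.
The state is a dict: "clock": time; "qpos": joint angles; "qd": joint speeds; "tau": joint torques, N m; "eef_pos": TCP position; "tool_rot": TCP orientation; "force": force on the tool from outside, world axes, zero at the start; "torque": the same for the moment, N m; "width": finger opening in mm.
Only numpy, scipy, OpenCV 4.12 (cv2) and the standard library are available. Lean on these libraries where they do the work, as an engineer would, in place of code of your own. Each camera call takes 0.05 s, during which the arm holds its last target. There are 200 camera calls.

## Working session

There is one attempt and no reset: what is moved stays moved. The work goes in short steps, Python scripts to look and compute and a tool call to move; the robot and the scene stay as the last step left them, time stands still between calls to the robot, and variables do not carry over. Pictures are saved under pics/ and viewed, about 8 in all and at most 12, crops included, and the job is handed in when it is done.

Besides the shell and the picture viewer there is one more tool, called after "Emit:" by a JSON object that holds its "name" and its "arguments". jog_arm: Moves the arm, as the interface text tells. Its arguments: {"type":"object","properties":{"series":{"type":"array"}},"required":["series"]}

```bash
mkdir -p pics; cat > h.py <<'E'
import numpy as np, cv2
from cell import *
def cloud(d):
    h,w=d["range_z"].shape; f=h/2/np.tan(np.radians(d["fovy"])/2)
    K=np.array([[f,0,d["cx"]],[0,f,d["cy"]],[0,0,1.]])
    u,v=np.meshgrid(np.arange(w),np.arange(h))
    p=cv2.undistortPoints(np.stack([u,v],-1).reshape(-1,1,2).astype(np.float64),K,np.array([d["k1"],0,0,0.])).reshape(h,w,2)
    # distortion: cv2 model is x*(1+k1 r^2), same as the interface
    z=d["range_z"].astype(float)
    P=np.stack([p[...,0]*z,-p[...,1]*z,-z,np.ones_like(z)],-1)@np.array(d["cam_to_world"]).T
    P=P[...,:3]; P[z==0]=np.nan
    return P
def save(d,n,crop=None,s=1):
    i=d["img"][...,::-1]
    if crop: i=i[crop[1]:crop[3],crop[0]:crop[2]]
    cv2.imwrite("pics/"+n,cv2.resize(i,None,fx=s,fy=s,interpolation=cv2.INTER_CUBIC))
E
python3 - <<'E'
from h import *
for n in("scene","top"):
    d=get_image(n); save(d,n+"1.png",s=1.5); np.save(n+".npy",cloud(d)); np.save(n+"_img.npy",d["img"]); print(n,np.round(np.array(d["cam_to_world"]),2).tolist(),d["fovy"],d["k1"])
print(read_state())
E
```

```text
scene [[0.65, -0.5, 0.58, 1223.66], [0.76, 0.43, -0.49, -574.34], [-0.0, 0.76, 0.66, 859.16], [0.0, 0.0, 0.0, 1.0]] 48.07128403777683 -0.11683699466949497
top [[0.01, 1.0, -0.07, 420.09], [-1.0, 0.01, 0.01, -4.39], [0.01, 0.07, 1.0, 1589.92], [0.0, 0.0, 0.0, 1.0]] 46.210169607792295 -0.09547108349475505
{'clock': 0.1, 'qpos': array([ 1.10522267,  0.62925382,  0.03841024,  1.51826473, -0.02699548,
        0.99627937, -0.0200234 ]), 'qd': array([-5.19899753e-04, -6.08911987e-04,  2.95366421e-04, -3.24449925e-03,
        3.68618018e-05,  1.69312403e-03,  7.96930671e-04]), 'tau': array([ 4.03544676e-03, -5.64534509e+01,  1.23115696e+00, -1.93971884e+01,
        1.13575879e-02,  5.44997238e-03, -2.71144728e-05]), 'eef_pos': array([ 252.83385504, -598.25814296,  255.48129427]), 'tool_rot': array([-1.57060539,  1.56910779,  1.97076797]), 'force': array([1.80199592e-04, 9.09880119e-01, 1.23968950e-02]), 'torque': array([ 0.0094519 , -0.01218727, -0.00017432]), 'width': 85.45930596051657}
```

View pics/scene1.png

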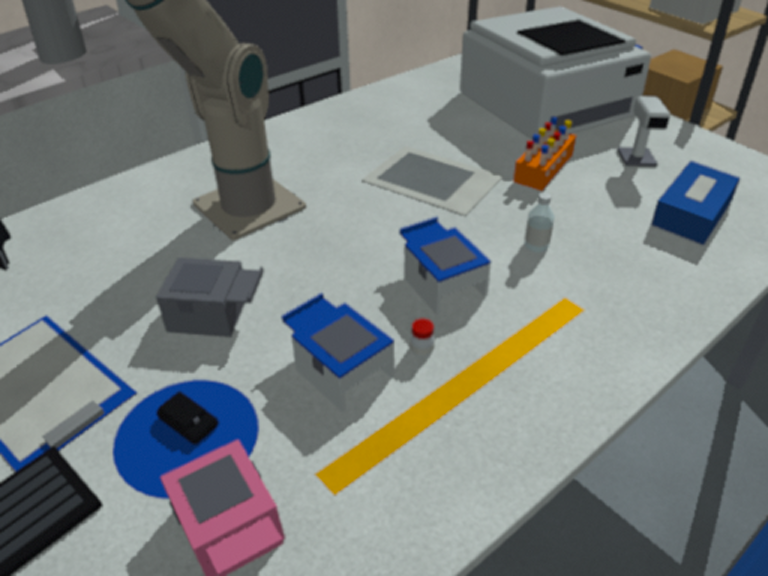

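View pics/top1.png

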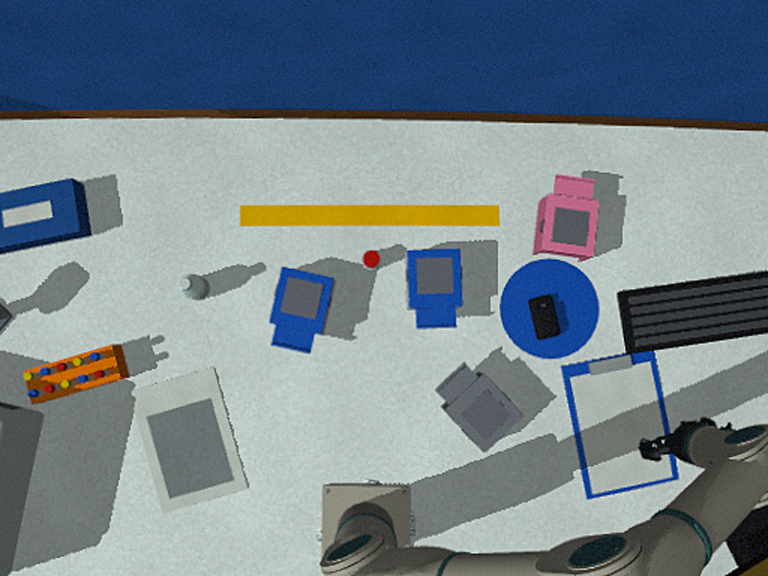

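The two blue-lidded white crates are at top-view pixels (302,310) on the left and (435,287) on the right. The grey one (485,405) and the pink one (570,220) are the look-alikes. The pot is at (371,259) between the crates, the sanitiser at (194,286), the mouse at (543,315), and the line spans (240–499, 215). Next I'll measure them.

```bash
python3 - <<'E'
from h import *
P=np.load("top.npy"); im=np.load("top_img.npy"); hsv=cv2.cvtColor(im,cv2.COLOR_RGB2HSV)
blue=((hsv[...,0]>100)&(hsv[...,0]<125)&(hsv[...,1]>130)&(hsv[...,2]>80)).astype(np.uint8)
Z=P[...,2]; m=(blue>0)&(Z>60)&(Z<110)
m=cv2.morphologyEx(m.astype(np.uint8),cv2.MORPH_OPEN,np.ones((3,3)))
n,l,st,c=cv2.connectedComponentsWithStats(m)
for i in range(1,n):
    if st[i,4]<300: continue
    mm=cv2.morphologyEx((l==i).astype(np.uint8),cv2.MORPH_CLOSE,np.ones((25,25)))
    ct=max(cv2.findContours((l==i).astype(np.uint8),cv2.RETR_EXTERNAL,cv2.CHAIN_APPROX_NONE)[0],key=len)[:,0]
    f=np.zeros_like(m); cv2.drawContours(f,[ct],-1,1,-1)
    p=P[f>0]; p=p[np.isfinite(p).all(1)]
    r=cv2.minAreaRect(p[:,:2].astype(np.float32))
    print("comp",c[i],st[i],"rect",r,"z",np.percentile(p[:,2],[5,50,95]).round())
    # axis: rect angle nearest to x
    a=r[2]; a=(a+45)%90-45; ax=np.array([np.cos(np.radians(a)),np.sin(np.radians(a))]); ay=np.array([-ax[1],ax[0]])
    t=p[:,:2]@ax; s=p[:,:2]@ay
    lid=t>t.max()-110
    print(" ang",a," far",np.percentile(t,99.5),"near",np.percentile(t,.5),"lid y",np.percentile(s[lid],[.5,99.5]), "tray y",np.percentile(s[t<t.min()+30],[.5,99.5]))
    tc=np.percentile(t,99.5)-65; sc=np.percentile(s[lid],[.5,99.5]).mean(); o=tc*ax+sc*ay
    print(" origin",o,"heel",o-65*ax,"tray",o-93*ax,"lip",o-112*ax,"far",o+65*ax)
y=(hsv[...,0]>18)&(hsv[...,0]<32)&(hsv[...,1]>180)&(hsv[...,2]>120)&(abs(Z)<10)
n,l,st,c=cv2.connectedComponentsWithStats(y.astype(np.uint8)); i=1+st[1:,4].argmax()
p=P[l==i]; print("line",cv2.minAreaRect(p[:,:2].astype(np.float32)),p[:,2].mean())
r=((hsv[...,0]<8)|(hsv[...,0]>172))&(hsv[...,1]>180)&(Z>40)&(Z<75)
p=P[r]; print("pot",np.median(p,0))
for nm,box in(("san",(120,180,142,203)),("mouse",(350,192,376,228))):
    q=P[box[1]:box[3],box[0]:box[2]].reshape(-1,3); q=q[q[:,2]>15]; print(nm,q.mean(0),q.min(0),q.max(0))
q=P[235:305,290:352].reshape(-1,3);q=q[q[:,2]>60];print("grey",q.min(0),q.max(0))
E
```

```text
comp [401.2113943   4.0802099] [ 244    0  268   13 1334] rect ((1244.232177734375, -480.4960021972656), (13.58660888671875, 991.33056640625), 0.07071343064308167) z [ 63.  80. 105.]
 ang 0.07071343064308167  far 1247.4601252150032 near 1237.2137181070664 lid y [-968.40089865    2.87097766] tray y [-968.40089865    2.87097766]
 origin [1183.05504442 -481.30522196] heel [1118.05509392 -481.38544379] tray [1090.05511524 -481.42000088] lip [1071.05512971 -481.44345033] far [1248.05499491 -481.22500014]
comp [ 27.12313167 141.44911032] [   0  120   53   45 1405] rect ((724.2490844726562, 778.7650756835938), (129.8955535888672, 197.53477478027344), 11.558265686035156) z [66. 72. 77.]
 ang 11.558265686035156  far 928.7933297424926 near 801.4121703230978 lid y [521.87146777 708.63914316] tray y [522.06629028 714.47400663]
 origin [723.00163221 775.85220708] heel [659.31973763 762.82852471] tray [631.88753688 757.21832308] lip [613.27282924 753.41140054] far [786.68352679 788.87588945]
comp [289.64876761 193.73327465] [ 271  166   37   53 1136] rect ((557.34521484375, -148.32171630859375), (
[... 702 characters left out ...]
31821308]
 origin [524.22735112 149.83602122] heel [460.5703344  162.98076242] tray [433.14885027 168.64311248] lip [414.54141461 172.48542145] far [587.88436785 136.69128002]
line ((738.681884765625, 1.136627197265625), (47.94664764404297, 619.7625122070312), 0.97017502784729) 2.7534706371372994
pot [625.7104719   -3.85475662  61.62674176]
san [552.62233939 392.37951709  87.24721804] [527.59948823 373.81243992  15.24621596] [583.4306651  424.98004631 138.56169496]
mouse [ 497.3687499  -409.77547065   29.05475   ] [ 446.20477658 -445.24623842   15.20351233] [ 548.56475892 -377.35610152   42.26549317]
grey [ 194.94695299 -345.22976779   61.77904087] [ 390.11210429 -150.15950573  103.08501669]
```

```bash
cat > plan.py <<'E'
import numpy as np
from scipy.spatial.transform import Rotation as Ro
from cell import *
def cur():
    s=read_state(); return np.array(s["eef_pos"]),Ro.from_euler("xyz",s["tool_rot"]),s
def down(yaw_deg,tilt_deg=0):
    """tool x down, tool y along the crate's +-y (nearer one); tilt>0: hand leans to crate's -x"""
    p,R,s=cur(); c=Ro.from_euler("z",yaw_deg,degrees=True); best=None
    for sg in(1,-1):
        t=np.radians(tilt_deg); x=np.array([np.sin(t),0,-np.cos(t)]); y=np.array([0,sg,0.]); M=np.c_[x,y,np.cross(x,y)]
        T=c*Ro.from_matrix(M); d=(R.inv()*T).magnitude()
        if best is None or d<best[0]: best=(d,T)
    return best[1]
def show(pts,T,p=None):
    p0,R,s=cur(); p=p0 if p is None else p
    print("pos",p0.round(1),"turn deg in tool axes",np.degrees((R.inv()*T).as_rotvec()).round(1),"q",s["qpos"].round(2),"F",s["force"].round(1),"w",round(s["width"],1),"t",s["clock"])
    for q in pts:
        q=np.array(q,float); d=T.inv().apply(q-p); print(" to",q.round(1),"shift in turned tool axes",d.round(1)); p=q
E
python3 - <<'E'
from plan import *
T=down(-11.7)
print(cur()[1].as_matrix().round(2))
show([[330,-480,250],[470,-220,250],[470,40,250],[438,168,220]],T)
E
```

```text
[[-0.    0.39 -0.92]
 [ 0.   -0.92 -0.39]
 [-1.   -0.    0.  ]]
pos [ 252.8 -598.3  255.5] turn deg in tool axes [34.6  0.   0.1] q [ 1.11  0.63  0.04  1.52 -0.03  1.   -0.02] F [0.  0.9 0. ] w 85.5 t 0.1
 to [ 330. -480.  250.] shift in turned tool axes [   5.5 -131.4  -51.6]
 to [ 470. -220.  250.] shift in turned tool axes [  -0.  -283.   -84.4]
 to [470.  40. 250.] shift in turned tool axes [   0.  -254.6   52.7]
 to [438. 168. 220.] shift in turned tool axes [  30.  -118.9   57.3]
```

Emit:
{"name": "jog_arm", "arguments": {"series": [[[8.6, 0, 0], [0, 0, 0], 1], [[8.6, 0, 0], [0, 0, 0], 1], [[8.7, 0, 0], [0, 0, 0], 1], [[8.7, 0, 0], [2, -30, -10], 1], [[0, 0, 0], [2, -50, -20], 1], [[0, 0, 0], [1, -51, -22], 1], [[0, 0, 0], [0, -48, -14], 1], [[0, 0, 0], [0, -48, -14], 1]]}}

```text
clock: 1.1
eef_pos: [373.7, -388.8, 251.0]
tool_rot: [-0.902, 1.57, 2.036]
force: [1.3, 0.4, 0.2]
width: -0.1
```

Emit:
{"name": "jog_arm", "arguments": {"series": [[[0, 0, 0], [0, -47, -14], 1], [[0, 0, 0], [0, -47, -14], 1], [[0, 0, 0], [0, -47, -14], 1], [[0, 0, 0], [0, -47, -14], 1], [[0, 0, 0], [0, -50, 10], 1], [[0, 0, 0], [0, -50, 10], 1], [[0, 0, 0], [0, -50, 10], 1], [[0, 0, 0], [0, -50, 11], 1]]}}

```text
clock: 2.1
eef_pos: [466.1, -12.0, 251.2]
tool_rot: [0.166, 1.571, 3.103]
force: [0.6, 0.5, -0.4]
width: 0.5
```

```bash
python3 - <<'E'
from plan import *
show([[438,168,220],[438,168,120]],down(-11.7))
E
```

```text
pos [466.1 -12.  251.2] turn deg in tool axes [ 0.  0. -0.] q [-0.17  0.38  0.19  2.02 -0.1   0.75 -1.7 ] F [ 0.6  0.5 -0.4] w 0.5 t 2.1
 to [438. 168. 220.] shift in turned tool axes [  31.2 -170.6   64.1]
 to [438. 168. 120.] shift in turned tool axes [100.   0.   0.]
```

Emit:
{"name": "jog_arm", "arguments": {"series": [[[0, 0, 0], [6, -43, 16], 1], [[0, 0, 0], [6, -43, 16], 1], [[0, 0, 0], [8, -43, 16], 1], [[0, 0, 0], [10, -42, 16], 1], [[0, 0, 0], [25, 0, 0], 1], [[0, 0, 0], [25, 0, 0], 1], [[0, 0, 0], [25, 0, 0], 1], [[0, 0, 0], [0, 0, 0], 1]]}}

```text
clock: 3.1
eef_pos: [437.0, 166.2, 144.9]
tool_rot: [0.62, 1.567, -2.726]
force: [-0.2, 0.5, 0.1]
width: 0.1
```

```bash
python3 - <<'E'
from plan import *
from h import get_image,save,cloud
d=get_image("scene"); save(d,"s2.png",(230,120,360,220),5); d=get_image("top"); save(d,"t2.png",(160,160,260,260),5)
a=cv2=None
import cv2
cv2.imwrite("pics/c2.png",cv2.hconcat([cv2.resize(cv2.imread("pics/s2.png"),(440,340)),cv2.resize(cv2.imread("pics/t2.png"),(340,340))]))
show([[438,168,120]],down(-11.7))
E
```

```text
pos [438.5 166.7 146.6] turn deg in tool axes [-0. -0. -0.] q [-0.51  0.56  0.12  2.12 -0.14  0.47 -2.05] F [0.4 0.  0.1] w 0.4 t 3.2
 to [438. 168. 120.] shift in turned tool axes [26.6 -1.1  0.8]
```

View pics/c2.png

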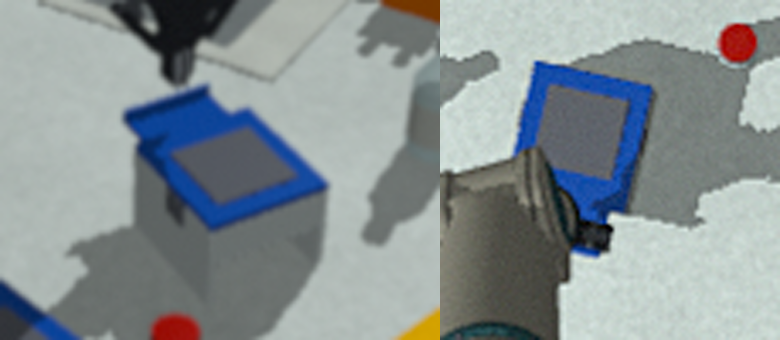

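The crop shows the closed fingertips (178,78) hanging above the left crate's tray (165,110), lined up across it. Next I'll descend until they touch.

Emit:
{"name": "jog_arm", "arguments": {"series": [[[0, 0, 0], [10, 0, 0], 1], [[0, 0, 0], [10, 0, 0], 1], [[0, 0, 0], [8, 0, 0], 1], [[0, 0, 0], [5, 0, 0], 1], [[0, 0, 0], [4, 0, 0], 1], [[0, 0, 0], [0, 0, 0], 1]]}}

```text
clock: 3.95
eef_pos: [438.3, 166.7, 109.1]
tool_rot: [0.638, 1.57, -2.708]
force: [-0.4, -0.8, -0.4]
width: -0.2
```

```bash
python3 - <<'E'
from plan import *
show([],down(-11.7))
E
```

```text
pos [438.3 166.7 109.1] turn deg in tool axes [ 0.  0. -0.] q [-0.49  0.63  0.1   2.14 -0.16  0.38 -2.04] F [-0.4 -0.8 -0.4] w -0.2 t 3.95
```

Emit:
{"name": "jog_arm", "arguments": {"series": [[[0, 0, 0], [4, 0, 0], 1], [[0, 0, 0], [3, 6, 6], 1]]}}

```text
clock: 4.2
eef_pos: [433.2, 167.1, 105.1]
tool_rot: [-2.035, 1.561, 0.905]
force: [-6.9, 16.1, 38.4]
width: -0.2
```

I put a stray 6 mm sideways shift in that last row, and the force is 38 N. I'll check before continuing.

```bash
python3 - <<'E'
from plan import *
from h import get_image,save
d=get_image("scene"); save(d,"s3.png",(230,120,360,220),5)
show([],down(-11.7))
E
```

```text
pos [432.3 167.4 105. ] turn deg in tool axes [ 0.2 -0.2  0.5] q [-0.48  0.63  0.09  2.16 -0.16  0.34 -2.03] F [-4.4 10.3 23.8] w -0.1 t 4.25
```

View pics/s3.png

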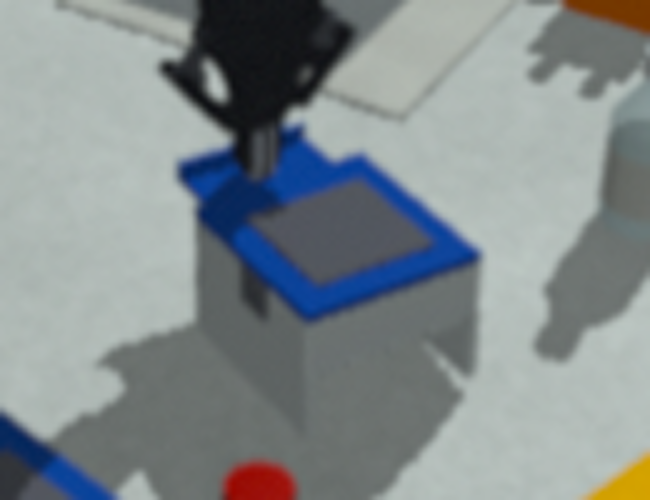

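The tips sit in the tray and the crate is starting to tip, with the force falling. I'll follow the arc and take the 6 mm out.

Emit:
{"name": "jog_arm", "arguments": {"series": [[[0, 0, 0], [0.5, -3, 8], 1], [[0, 0, 0], [1.5, -3, 7], 1], [[0, 0, 0], [3.5, 0, 6.5], 1], [[0, 0, 0], [4, 0, 6], 1], [[0, 0, 0], [4.5, 0, 6], 1], [[0, 0, 0], [0, 0, 0], 1]]}}

```text
clock: 5.0
eef_pos: [398.4, 174.4, 87.7]
tool_rot: [0.611, 1.568, -2.735]
force: [-1.8, 0.3, 4.0]
width: 0.1
```

```bash
cat > look.py <<'E'
import sys
from h import *
from plan import show,down,cur
def look(yaw,name,box,o):
    d=get_image("scene"); P=cloud(d); im=d["img"]; hsv=cv2.cvtColor(im,cv2.COLOR_RGB2HSV)
    save(d,name,box,5)
    near=np.linalg.norm(P[...,:2]-np.array(o),axis=-1)<170
    g=near&(P[...,2]>15)&(hsv[...,0]>38)&(hsv[...,0]<88)&(hsv[...,1]>80)
    print("green px",g.sum(), (np.argwhere(g).mean(0) if g.any() else None))
    b=near&(hsv[...,0]>100)&(hsv[...,0]<125)&(hsv[...,1]>130)&(P[...,2]>20)
    c=max(cv2.findContours(b.astype(np.uint8),cv2.RETR_EXTERNAL,cv2.CHAIN_APPROX_NONE)[0],key=len)
    f=np.zeros(b.shape,np.uint8); cv2.drawContours(f,[c],-1,1,-1); f=cv2.erode(f,np.ones((3,3)))
    a=np.radians(yaw); ax=np.array([np.cos(a),np.sin(a)])
    q=P[(f>0)&np.isfinite(P[...,0])]; t=(q[:,:2]-np.array(o))@ax
    # lid plane: RANSAC line z over t
    rng=np.random.default_rng(0); best=(0,)
    for _ in range(300):
        i,j=rng.choice(len(q),2,0); v=np.array([t[j]-t[i],q[j,2]-q[i,2]]); L=np.hypot(*v)
        if L<30: continue
        r=abs((t-t[i])*v[1]-(q[:,2]-q[i,2])*v[0])/L; n=(r<3).sum()
        if n>best[0]: best=(n,np.degrees(np.arctan2(v[1],v[0]))%180)
    print("lid tilt deg",best,"of",len(q),"z range",q[:,2].min().round(),q[:,2].max().round())
    show([],down(yaw))
E
python3 -c "
from look import *
look(-11.7,'s4.png',(230,120,360,220),(526,149))"
```

```text
green px 0 None
lid tilt deg (np.int64(111), np.float64(29.375892815595613)) of 118 z range 50.0 139.0
pos [398.6 174.4  87.9] turn deg in tool axes [ 0.   0.1 -0.1] q [-0.53  0.65  0.08  2.24 -0.19  0.26 -2.06] F [-2.8  1.3  5.1] w 0.2 t 5.05
```

Emit:
{"name": "jog_arm", "arguments": {"series": [[[0, 0, 0], [5, 0, 5.5], 1], [[0, 0, 0], [5.5, 0, 5], 1], [[0, 0, 0], [5.5, 0, 4.5], 1], [[0, 0, 0], [6, 0, 4], 1], [[0, 0, 0], [0, 0, 0], 1]]}}

```text
clock: 5.68
eef_pos: [380.5, 178.1, 66.2]
tool_rot: [0.875, 1.568, -2.471]
force: [-1.4, 0.1, 2.0]
width: -0.3
```

```bash
python3 -c "
from look import *
look(-11.7,'s5.png',(230,100,360,200),(526,149))"
```

```text
green px 137 [166.00729927 294.13868613]Traceback (most recent call last):
  File "<string>", line 3, in <module>
    look(-11.7,'s5.png',(230,100,360,200),(526,149))
    ~~~~^^^^^^^^^^^^^^^^^^^^^^^^^^^^^^^^^^^^^^^^^^^^
  File "look.py", line 18, in look
    i,j=rng.choice(len(q),2,0); v=np.array([t[j]-t[i],q[j,2]-q[i,2]]); L=np.hypot(*v)
        ~~~~~~~~~~^^^^^^^^^^^^
  File "numpy/random/_generator.pyx", line 864, in numpy.random._generator.Generator.choice
ValueError: a must be a positive integer unless no samples are taken
```

View pics/s5.png

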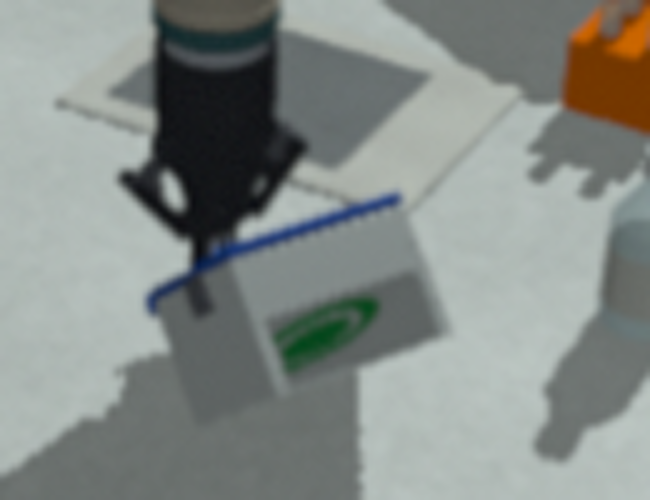

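The left crate is tipped and a green stamp shows at crop (325,330). The tip height fits a tilt of about 50°. I'll hold for a second, take one angle reading, and then let it down along the reverse arc.

Emit:
{"name": "jog_arm", "arguments": {"series": [[[0, 0, 0], [0, 0, 0], 1], [[0, 0, 0], [0, 0, 0], 1], [[0, 0, 0], [0, 0, 0], 1], [[0, 0, 0], [0, 0, 0], 1], [[0, 0, 0], [0, 0, 0], 1], [[0, 0, 0], [0, 0, 0], 1], [[0, 0, 0], [0, 0, 0], 1], [[0, 0, 0], [0, 0, 0], 1]]}}

```text
clock: 6.72
eef_pos: [381.2, 178.7, 66.6]
tool_rot: [0.511, 1.57, -2.835]
force: [-2.3, -0.8, 1.9]
width: -0.3
```

```bash
python3 - <<'E'
from h import *
from plan import *
d=get_image("scene"); P=cloud(d)
v,w=166,280
# white side face (crate's -y side... right) and far end: print highest points of crate region
q=P[100:200,255:330].reshape(-1,3); a=np.radians(-11.7); ax=np.array([np.cos(a),np.sin(a)])
t=(q[:,:2]-[526,149])@ax; s=(q[:,:2]-[526,149])@[-ax[1],ax[0]]
k=(q[:,2]>20)&(abs(s)<70)&(t>-75)&(t<120); i=np.nanargmax(np.where(k,q[:,2],0)); print("highest t,z",t[i],q[i,2],"heel t=-65; expect at 50deg far lid edge t",-65+130*np.cos(np.radians(50))-90*np.sin(np.radians(50)),"z",130*np.sin(np.radians(50))+90*np.cos(np.radians(50)))
show([],down(-11.7))
E
```

```text
highest t,z -27.907022754211074 155.7754374669754 heel t=-65; expect at 50deg far lid edge t -50.38161062145791 z 157.43666247725568
pos [381.2 178.8  66.6] turn deg in tool axes [ 0.  0. -0.] q [-0.69  0.71  0.27  2.29 -0.82  0.24 -1.45] F [-2.9 -0.6  3.3] w 0.3 t 6.775
```

The highest-point check reads anywhere from 44° to 50°, so I'll go a few degrees deeper and hold again.

Emit:
{"name": "jog_arm", "arguments": {"series": [[[0, 0, 0], [2.5, 0, 1.5], 1], [[0, 0, 0], [2.5, 0, 1.5], 1], [[0, 0, 0], [0, 0, 0], 1], [[0, 0, 0], [0, 0, 0], 1], [[0, 0, 0], [0, 0, 0], 1], [[0, 0, 0], [0, 0, 0], 1], [[0, 0, 0], [0, 0, 0], 1], [[0, 0, 0], [0, 0, 0], 1]]}}

```text
clock: 7.78
eef_pos: [378.6, 179.4, 61.7]
tool_rot: [1.04, 1.571, -2.306]
force: [-2.4, -0.7, 1.8]
width: -0.3
```

```bash
python3 - <<'E'
from h import *
from plan import *
d=get_image("scene"); P=cloud(d); a=np.radians(-11.7); ax=np.array([np.cos(a),np.sin(a)])
hsv=cv2.cvtColor(d["img"],cv2.COLOR_RGB2HSV); D=P-[526.3,149.4,0]; t=D[...,:2]@ax; s=D[...,:2]@[-ax[1],ax[0]]
# side wall (outer, s~-60): plane points; lid line seen as its upper-left border
g=(hsv[...,0]>38)&(hsv[...,0]<88)&(hsv[...,1]>80)&(abs(t)<120)&(abs(s)<60)
print("stamp px",g.sum()); A=np.c_[t[g],np.ones(g.sum())]; c=np.linalg.lstsq(A,P[g][:,2],rcond=None)[0]; print("floor slope deg (tilt+18)",np.degrees(np.arctan(c[0])), "mean t,z",t[g].mean(),P[g][:,2].mean())
m=(abs(s+60)<6)&(P[...,2]>8)&(abs(t)<130); q=np.c_[t[m],P[m][:,2]].astype(np.float32); print("side wall",m.sum(),cv2.minAreaRect(q))
show([],down(-11.7))
E
```

```text
stamp px 169
floor slope deg (tilt+18) 65.89716032426244 mean t,z -27.535229234121655 80.0509703423764
side wall 560 ((-52.81156539916992, 78.4842300415039), (135.9561767578125, 90.42635345458984), 47.77845001220703)
pos [378.5 179.4  61.7] turn deg in tool axes [ 0.  0. -0.] q [-0.7   0.72  0.29  2.29 -0.93  0.24 -1.35] F [-1.6 -0.1  1.3] w 0.0 t 7.825
```

Both fits, stamp floor slope and side wall, give a tilt of 48°. I'll let it down.

Emit:
{"name": "jog_arm", "arguments": {"series": [[[0, 0, 0], [-5, 0, -3], 1], [[0, 0, 0], [-6, 0, -4], 1], [[0, 0, 0], [-5.5, 0, -4.5], 1], [[0, 0, 0], [-5.5, 0, -5], 1], [[0, 0, 0], [-5, 0, -5.5], 1], [[0, 0, 0], [-4.5, 0, -6], 1], [[0, 0, 0], [-4, 0, -6], 1], [[0, 0, 0], [-3.5, 0, -6.5], 1]]}}

```text
clock: 8.82
eef_pos: [418.0, 171.0, 101.6]
tool_rot: [-0.173, 1.57, 2.765]
force: [-4.0, -0.1, 9.7]
width: 0.2
```

Emit:
{"name": "jog_arm", "arguments": {"series": [[[0, 0, 0], [-2.5, 0, -6.5], 1], [[0, 0, 0], [-2, 0, -6], 1], [[0, 0, 0], [-3, 0, -4], 1], [[0, 0, 0], [-5, 0, 0], 1], [[0, 0, 0], [-25, 0, 0], 1], [[0, 0, 0], [-40, 0, 0], 1], [[0, 0, 0], [-30, 0, 0], 1], [[0, 0, 0], [0, 0, 0], 1]]}}

```text
clock: 9.82
eef_pos: [435.9, 168.3, 210.0]
tool_rot: [-2.619, 1.566, 0.319]
force: [-0.2, 0.4, -0.4]
width: 0.1
```

```bash
python3 - <<'E'
from plan import *
from h import get_image,save
d=get_image("scene"); save(d,"s6.png",(150,100,350,260),3.5)
show([[430,0,200],[490,-151,180],[490,-151,120]],down(2.9))
E
```

```text
pos [434.8 168.2 208.8] turn deg in tool axes [-14.6  -0.1   0. ] q [-0.93  0.54  0.74  2.08 -0.56  0.72 -1.61] F [-0.1 -0.6  0. ] w -0.1 t 9.875
 to [430.   0. 200.] shift in turned tool axes [  8.8 167.8  13.3]
 to [ 490. -151.  180.] shift in turned tool axes [ 20.  153.8 -52.3]
 to [ 490. -151.  120.] shift in turned tool axes [60.  0.  0.]
```

View pics/s6.png

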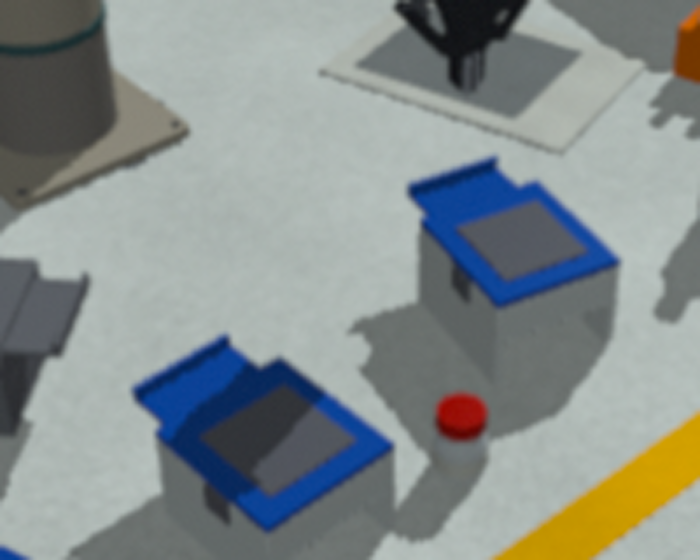

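The left crate is flat again where it stood. On to the right crate.

Emit:
{"name": "jog_arm", "arguments": {"series": [[[-7.3, 0, 0], [0, 0, 0], 1], [[-7.3, 0, 0], [0, 0, 0], 1], [[0, 0, 0], [2, 55, 4], 1], [[0, 0, 0], [2, 56, 4], 1], [[0, 0, 0], [5, 57, 5], 1], [[0, 0, 0], [10, 51, -17], 1], [[0, 0, 0], [10, 51, -17], 1], [[0, 0, 0], [0, 51, -18], 1]]}}

```text
clock: 10.88
eef_pos: [488.8, -152.0, 177.2]
tool_rot: [-0.343, 1.567, 2.849]
force: [1.7, 0.2, -0.1]
width: -0.3
```

```bash
python3 - <<'E'
from plan import *
show([[490,-151,130]],down(2.9))
E
```

```text
pos [ 488.8 -152.   177.2] turn deg in tool axes [-0.   0.2  0.1] q [-0.12  0.61  0.56  1.99 -0.5   0.69 -0.77] F [ 1.7  0.2 -0.1] w -0.3 t 10.875
 to [ 490. -151.  130.] shift in turned tool axes [47.2 -0.9 -1.2]
```

Emit:
{"name": "jog_arm", "arguments": {"series": [[[0, 0, 0], [25, -1, -1], 1], [[0, 0, 0], [22, 0, 0], 1], [[0, 0, 0], [13, 0, 0], 1], [[0, 0, 0], [8, 0, 0], 1], [[0, 0, 0], [3, 0, 0], 1], [[0, 0, 0], [2, 0, 3], 1], [[0, 0, 0], [1.5, 0, 5], 1]]}}

```text
clock: 11.75
eef_pos: [483.7, -150.2, 105.6]
tool_rot: [2.831, 1.568, -0.259]
force: [2.0, 1.0, 3.1]
width: -0.1
```

Emit:
{"name": "jog_arm", "arguments": {"series": [[[0, 0, 0], [1, 0, 7], 1], [[0, 0, 0], [2, 0, 7], 1], [[0, 0, 0], [3.5, 0, 6.5], 1], [[0, 0, 0], [4, 0, 6], 1], [[0, 0, 0], [4.5, 0, 5.5], 1], [[0, 0, 0], [0, 0, 0], 1]]}}

```text
clock: 12.5
eef_pos: [448.9, -151.7, 89.2]
tool_rot: [-0.29, 1.568, 2.901]
force: [-2.6, 0.4, 5.3]
width: -0.1
```

```bash
cat > side.py <<'E'
from h import *
from plan import *
def side(o,yaw):
    d=get_image("scene"); P=cloud(d); a=np.radians(yaw); ax=np.array([np.cos(a),np.sin(a)])
    hsv=cv2.cvtColor(d["img"],cv2.COLOR_RGB2HSV); D=P[...,:2]-o; t=D@ax; s=D@[-ax[1],ax[0]]
    g=(hsv[...,0]>38)&(hsv[...,0]<88)&(hsv[...,1]>80)&(abs(t)<120)&(abs(s)<60); print("green",g.sum())
    m=(abs(s+60)<6)&(P[...,2]>8)&(abs(t)<130); q=np.c_[t[m],P[m][:,2]].astype(np.float32); print("side wall",m.sum(),cv2.minAreaRect(q))
    show([],down(yaw)); return d
E
python3 -c "
from side import *
side([580.5,-146.2],2.9)"
```

```text
green 0
side wall 809 ((-38.252952575683594, 103.67662048339844), (133.68145751953125, 167.7257843017578), 22.02088165283203)
pos [ 449.2 -151.7   89.4] turn deg in tool axes [-0.   0.1  0. ] q [ 0.01  0.71  0.38  2.14 -0.64  0.41 -0.61] F [-2.1  0.1  5.2] w 0.3 t 12.55
```

Contact behaves as on the left crate. I'll continue to about 54° nominal, which read about 48° there, and hold.

Emit:
{"name": "jog_arm", "arguments": {"series": [[[0, 0, 0], [5, 0, 5.5], 1], [[0, 0, 0], [5.5, 0, 5], 1], [[0, 0, 0], [5.5, 0, 4.5], 1], [[0, 0, 0], [6, 0, 4], 1], [[0, 0, 0], [5, 0, 3], 1], [[0, 0, 0], [0, 0, 0], 1], [[0, 0, 0], [0, 0, 0], 1], [[0, 0, 0], [0, 0, 0], 1]]}}

```text
clock: 13.55
eef_pos: [428.4, -152.8, 62.8]
tool_rot: [-0.044, 1.57, -3.134]
force: [-3.7, 0.3, 2.1]
width: 0.4
```

```bash
python3 -c "
from side import *
d=side([580.5,-146.2],2.9); save(d,'s7.png',(150,130,300,280),4)"
```

```text
green 0
side wall 734 ((-54.23412322998047, 79.9765853881836), (134.92750549316406, 90.39762878417969), 46.40337371826172)
pos [ 428.4 -152.8   62.8] turn deg in tool axes [ 0.  0. -0.] q [ 0.09  0.74  0.28  2.2  -0.7   0.29 -0.53] F [-3.4  0.4  2.9] w -0.1 t 13.6
```

View pics/s7.png

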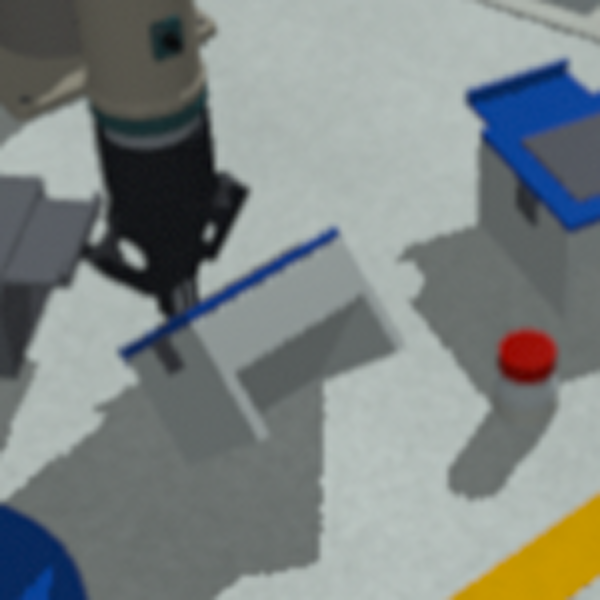

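The right crate's underside (crop 310,360) is plain, with no stamp, at a tilt of 46°. The stamped one is therefore the left crate. I'll hold a little longer with slightly more tilt, then let it down.

Emit:
{"name": "jog_arm", "arguments": {"series": [[[0, 0, 0], [2, 0, 1], 1], [[0, 0, 0], [0, 0, 0], 1], [[0, 0, 0], [0, 0, 0], 1], [[0, 0, 0], [0, 0, 0], 1], [[0, 0, 0], [0, 0, 0], 1], [[0, 0, 0], [0, 0, 0], 1], [[0, 0, 0], [-2, 0, -1], 1], [[0, 0, 0], [-5, 0, -3], 1]]}}

```text
clock: 14.6
eef_pos: [431.3, -152.7, 67.8]
tool_rot: [-0.215, 1.57, 2.977]
force: [-4.3, 0.2, 3.6]
width: 0.3
```

Emit:
{"name": "jog_arm", "arguments": {"series": [[[0, 0, 0], [-6, 0, -4], 1], [[0, 0, 0], [-5.5, 0, -4.5], 1], [[0, 0, 0], [-5.5, 0, -5], 1], [[0, 0, 0], [-5, 0, -5.5], 1], [[0, 0, 0], [-4.5, 0, -6], 1], [[0, 0, 0], [-4, 0, -6], 1], [[0, 0, 0], [-3.5, 0, -6.5], 1], [[0, 0, 0], [-2.5, 0, -6.5], 1]]}}

```text
clock: 15.6
eef_pos: [478.0, -150.8, 105.7]
tool_rot: [2.734, 1.567, -0.356]
force: [-1.2, 1.0, 5.7]
width: 0.1
```

Emit:
{"name": "jog_arm", "arguments": {"series": [[[0, 0, 0], [-2, 0, -6], 1], [[0, 0, 0], [-3, 0, -4], 1], [[0, 0, 0], [-5, 0, 0], 1], [[0, 0, 0], [-25, 0, 0], 1], [[0, 0, 0], [-40, 0, 0], 1], [[0, 0, 0], [-30, 0, 0], 1], [[0, 0, 0], [0, 0, 0], 1]]}}

```text
clock: 16.48
eef_pos: [486.8, -150.6, 211.3]
tool_rot: [2.755, 1.566, -0.336]
force: [0.7, -0.0, -0.7]
width: -0.2
```

```bash
cat > pose.py <<'E'
from h import *
from plan import *
def pose(box,d=None,L=None):
    d=d or get_image("top"); P=cloud(d); hsv=cv2.cvtColor(d["img"],cv2.COLOR_RGB2HSV)
    m=(hsv[...,0]>100)&(hsv[...,0]<125)&(hsv[...,1]>130)&(hsv[...,2]>50)&(P[...,2]>60)&(P[...,2]<110)
    b=np.zeros(m.shape,bool); b[box[1]:box[3],box[0]:box[2]]=1; m=(m&b).astype(np.uint8)
    c=max(cv2.findContours(cv2.morphologyEx(m,cv2.MORPH_CLOSE,np.ones((3,3))),cv2.RETR_EXTERNAL,cv2.CHAIN_APPROX_NONE)[0],key=cv2.contourArea)
    f=np.zeros(m.shape,np.uint8); cv2.drawContours(f,[c],-1,1,-1); p=P[(f>0)&(P[...,2]>60)][:,:2].astype(np.float32)
    r=cv2.minAreaRect(p); a=(r[2]+45)%90-45; ax=np.array([np.cos(np.radians(a)),np.sin(np.radians(a))]); ay=np.array([-ax[1],ax[0]])
    t=p@ax; s=p@ay; lo,hi=np.percentile(t,[.5,99.5]); sl=np.percentile(s[t>hi-100],[.5,99.5]).mean()
    o=((lo+hi)/2+23.5)*ax+sl*ay
    print("ang",round(a,1),"len",(hi-lo).round(1),"origin",o.round(1),"lip",(o-112*ax).round(1),"far",(o+65*ax).round(1),"far if only far edge seen",((hi+2-65)*ax+sl*ay+65*ax).round(1))
    return d
E
python3 - <<'E'
from pose import *
d=pose((175,170,235,245)); pose((262,160,315,225),d)
show([[390,20,210],[370,150,200]],down(-11.7))
E
```

```text
ang -12.0 len 171.8 origin [526.5 149.6] lip [417.  172.9] far [590.1 136.1] far if only far edge seen [589.5 136.3]
ang 3.9 len 130.8 origin [ 600.4 -144.9] lip [ 488.7 -152.6] far [ 665.3 -140.5] far if only far edge seen [ 644.2 -141.9]
pos [ 485.9 -150.   209.9] turn deg in tool axes [14.6 -0.1 -0. ] q [-0.17  0.56  0.62  1.97 -0.47  0.75 -0.79] F [-0.6  0.2 -0.4] w -0.0 t 16.525
 to [390.  20. 210.] shift in turned tool axes [-1.000e-01 -1.470e+02  1.284e+02]
 to [370. 150. 200.] shift in turned tool axes [  10.  -123.2   45.9]
```

Both crates are back where they stood. I'll move behind the left (stamped) crate and half open the fingers, for a two-point push on the lip.

```bash
python3 - <<'E'
from plan import *
show([[391,178,190],[391,178,92]],down(-12))
E
```

```text
pos [ 485.9 -150.   209.9] turn deg in tool axes [14.9 -0.1 -0. ] q [-0.17  0.56  0.62  1.97 -0.47  0.75 -0.79] F [-0.6  0.2 -0.4] w -0.0 t 16.525
 to [391. 178. 190.] shift in turned tool axes [  19.9 -301.1  161. ]
 to [391. 178.  92.] shift in turned tool axes [98.  0.  0.]
```

Emit:
{"name": "jog_arm", "arguments": {"series": [[[7.4, 0, 0], [0, 0, 0], 0], [[7.5, 0, 0], [0, 0, 0], 0], [[0, 0, 0], [3, -50, 26], 0], [[0, 0, 0], [3, -50, 27], 0], [[0, 0, 0], [3, -50, 27], 0], [[0, 0, 0], [3, -50, 27], 0], [[0, 0, 0], [4, -50, 27], 0], [[0, 0, 0], [4, -51, 27], 0]]}}

```text
clock: 17.52
eef_pos: [389.2, 179.2, 188.2]
tool_rot: [0.923, 1.569, -2.429]
force: [1.6, 0.9, -0.6]
width: 42.6
```

```bash
python3 - <<'E'
from plan import *
show([[391,178,190],[391,178,92]],down(-12))
E
```

```text
pos [389.2 179.2 188.2] turn deg in tool axes [-0.   0.1 -0.1] q [-1.    0.54  0.73  2.19 -0.62  0.63 -1.6 ] F [ 1.6  0.9 -0.6] w 42.6 t 17.525
 to [391. 178. 190.] shift in turned tool axes [-1.8  0.8 -2. ]
 to [391. 178.  92.] shift in turned tool axes [98.  0.  0.]
```

Emit:
{"name": "jog_arm", "arguments": {"series": [[[0, 0, 0], [30, 0, 0], 0], [[0, 0, 0], [30, 0, 0], 0], [[0, 0, 0], [22, 0, 0], 0], [[0, 0, 0], [12, 0, 0], 0], [[0, 0, 0], [0, 0, -4], 0], [[0, 0, 0], [0, 0, -4], 0], [[0, 0, 0], [0, 0, -4], 0], [[0, 0, 0], [0, 0, 0], 0]]}}

```text
clock: 18.52
eef_pos: [402.9, 175.4, 95.5]
tool_rot: [-2.906, 1.57, 0.026]
force: [0.2, -0.3, -0.2]
width: 43.0
```

```bash
python3 - <<'E'
from plan import *
from h import get_image,save
d=get_image("scene"); save(d,"s8.png",(230,120,360,220),5)
show([],down(-12))
E
```

```text
pos [402.5 175.4  95.4] turn deg in tool axes [ 0. -0.  0.] q [-0.8   0.69  0.48  2.23 -0.85  0.4  -1.39] F [-0.3  0.2 -0.6] w 43.0 t 18.575
```

View pics/s8.png

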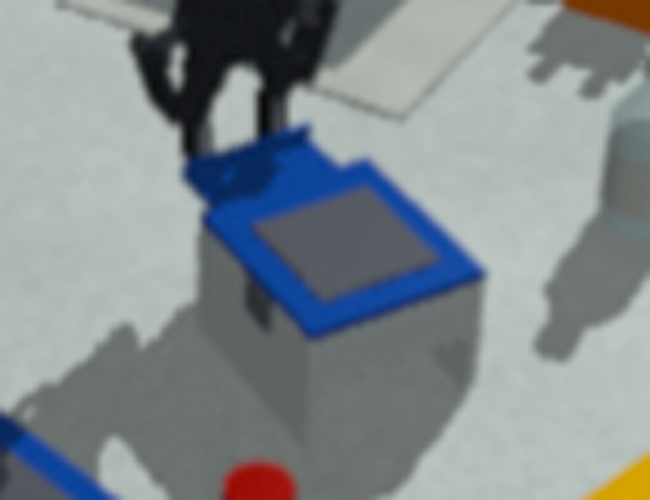

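Both fingers stand behind the lip, centred on it. I'll push forward and turn slowly to square it.

Emit:
{"name": "jog_arm", "arguments": {"series": [[[0, 0, 0], [3, 0, -2], 0], [[0, 0, 0], [0, 0, -4], 0], [[0, 0, 0], [0, 0, -8], 0], [[-1, 0, 0], [0, 0, -9], 0], [[-1.2, 0, 0], [0, 0, -10], 0], [[-1.2, 0, 0], [0, 0, -10], 0], [[-1.2, 0, 0], [0, 0, -10], 0], [[-1.2, 0, 0], [0, 0, -10], 0]]}}

```text
clock: 19.58
eef_pos: [464.9, 164.0, 92.1]
tool_rot: [0.665, 1.57, -2.583]
force: [-2.2, -0.6, -1.0]
width: 42.6
```

```bash
python3 - <<'E'
from pose import *
d=pose((175,150,245,245)); pose((255,160,315,225),d)
show([],down(0))
E
```

```text
ang -10.3 len 167.5 origin [590.9 144.4] lip [480.7 164.4] far [654.8 132.8] far if only far edge seen [652.1 133.3]
ang 2.3 len 172.3 origin [ 578.6 -146.1] lip [ 466.7 -150.5] far [ 643.6 -143.5] far if only far edge seen [ 643.2 -143.5]
pos [466.8 163.7  92.3] turn deg in tool axes [-6.1 -0.1 -0. ] q [-0.72  0.74  0.5   2.09 -0.76  0.49 -1.32] F [ 0.8 -1.3 -0.2] w 43.2 t 19.625
```

Emit:
{"name": "jog_arm", "arguments": {"series": [[[-1, 0, 0], [0, 0, -9], 0], [[-1, 0, 0], [0, 0, -9], 0], [[-1, 0, 0], [0, 0, -9], 0], [[-1, 0, 0], [0, 0, -9], 0], [[-1, 0, 0], [0, 0, -9], 0], [[-1, 0, 0], [0, 0, -9], 0], [[0, 0, 0], [0, 0, -9], 0], [[0, 0, 0], [0, 0, 0], 0]]}}

```text
clock: 20.62
eef_pos: [528.8, 160.6, 92.2]
tool_rot: [2.97, 1.568, -0.175]
force: [0.6, -0.3, 0.8]
width: 42.7
```

```bash
python3 - <<'E'
from pose import *
d=pose((175,120,245,245))
show([],down(0))
E
```

```text
ang -6.7 len 165.1 origin [659.  148.4] lip [547.7 161.5] far [723.5 140.8] far if only far edge seen [719.6 141.3]
pos [528.3 160.7  92.2] turn deg in tool axes [-0.2 -0.1 -0. ] q [-0.67  0.79  0.51  1.94 -0.68  0.59 -1.28] F [ 0.2  0.1 -0.5] w 42.6 t 20.675
```

Emit:
{"name": "jog_arm", "arguments": {"series": [[[0, 0, 0], [0, 0, -6], 0], [[0, 0, 0], [0, 0, -6], 0], [[0, 0, 0], [0, 0, -4], 0], [[0, 0, 0], [0, 0, -1], 0], [[0, 0, 0], [0, 0, 0], 0], [[0, 0, 0], [0, 0, 20], 0], [[0, 0, 0], [0, 0, 30], 0], [[0, 0, 0], [0, 0, 0], 0]]}}

```text
clock: 21.68
eef_pos: [492.7, 161.2, 92.2]
tool_rot: [-0.089, 1.57, 3.049]
force: [0.1, 0.3, -0.4]
width: 42.7
```

Emit:
{"name": "jog_arm", "arguments": {"series": [[[0, 0, 0], [-40, 0, 0], 0], [[0, 0, 0], [-50, 0, 0], 0], [[0, 0, 0], [-40, 40, 20], 0], [[0, 0, 0], [0, 60, 10], 0], [[0, 0, 0], [0, 60, 0], 0], [[0, 0, 0], [0, 60, 0], 0], [[0, 0, 0], [0, 0, 0], 0]]}}

```text
clock: 22.55
eef_pos: [464.7, -65.6, 223.5]
tool_rot: [2.404, 1.565, -0.751]
force: [0.5, -0.3, -0.9]
width: 42.9
```

```bash
python3 - <<'E'
from pose import *
d=pose((175,110,245,245)); pose((255,160,315,225),d); save(d,"t9.png",(150,110,350,260),3.5)
show([],down(0))
E
```

```text
ang -4.7 len 173.3 origin [669.2 151.2] lip [557.5 160.3] far [733.9 145.8] far if only far edge seen [734.1 145.8]
ang -6.6 len 171.7 origin [ 584.5 -145.3] lip [ 473.3 -132.4] far [ 649.1 -152.8] far if only far edge seen [ 648.5 -152.8]
pos [464.6 -62.2 222.9] turn deg in tool axes [-0.5 -0.2 -0.1] q [-0.4   0.5   0.69  2.06 -0.47  0.73 -1.  ] F [0.  0.5 0.1] w 42.5 t 22.6
```

View pics/t9.png

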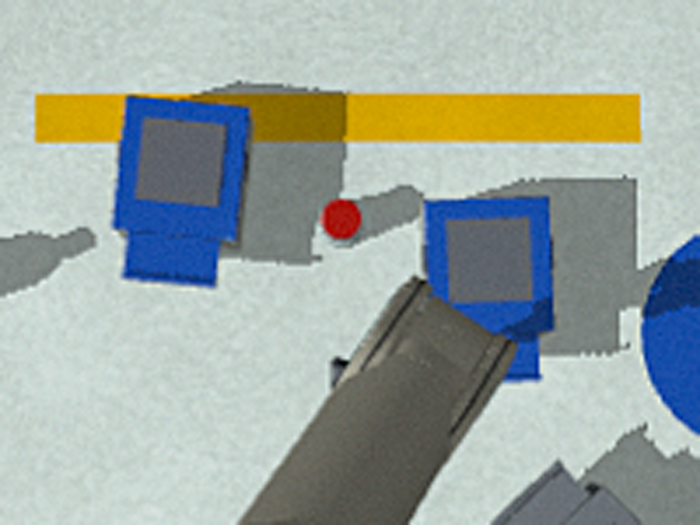

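The stamped crate's lid edge lies over the line at crop (185,98). The far bottom edge measures x = 734 mm against a line centre of about 736 mm, and the crate is about 6° off square. The right crate and pot are unmoved and the arm is clear.

```bash
python3 -c "
from cell import *
print(finish_job())"
```

```text
the job is handed in; nothing more can be done
None
```

I tipped both crates and let each down flat, left first and then right. The green stamp was under the left crate. I then pushed that crate onto the yellow line and handed the job in; no verdict was reported.

**Tipping:** I measured about 48° on the left crate and 46° on the right, holding each for about a second. Neither crate shifted noticeably.

**Final position:** The stamped crate's far bottom edge measured x = 734 mm, against a line centre of about 736 mm there. It is about 6° off square.

**Everything else:** The unstamped crate measured within about 10 mm of where it started. The pot looked unmoved in the last picture, and the arm was raised clear with no contact force. I did not measure the mouse or the sanitiser bottle again at the end; the arm never went near the mouse, and it passed the bottle only at a distance.

**What disagreed or went wrong:**
- **Left crate's angle:** my first reading was ambiguous (about 44–50°), so I tipped it a little deeper and held it again.
- **First press:** one row had a stray 6 mm sideways shift. It coincided with a brief 38 N at the wrist, and I took it out on the next rows.
- **Last angle reading of the unstamped crate:** it read -6.6° instead of about 3°. The arm was covering part of that crate, so I did not rely on this reading.

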